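# Stack the sprocket set on the dummy shaft

### The job

Make up the drive-sprocket set on the upright dummy shaft for a trial fit: first the flanged collar (flange down), then the larger of the two sprockets (hub up), then the plain ring, and last the hexagon nut, each threaded over the shaft and let go fully down on the one before. Leave the smaller sprocket, the oil bottle and the tin of screws where they stand.

Things in the scene. Friction and masses are not known exactly. Their poses are not given: they have to be found in the camera images.
- shaft: The target, fixed: a square wooden block 80 x 80 mm topped with a dark steel plate, 30 mm high in all; from its middle rises a smooth steel shaft 14 mm in diameter, straight up to 106 mm above the table, then tapering to a 5 mm wide tip at 122 mm. Origin: centre of the block's underside, on the shaft's axis; z up. The first part seats 30 mm above the origin.
- collar: Flanged collar of aluminium, loose, lying flange down: flange 60 mm in diameter and 8 mm thick, above it a tube 36 mm in outer diameter up to a total height of 26 mm; through bore 22 mm. About 120 g. Origin: centre of the underside, z up along the bore.
- sprocket: The larger sprocket, steel, loose, lying hub up: toothed disc about 71 mm over its 16 teeth (solid to 64 mm), 7 mm thick, above it a round hub 42 mm in diameter up to a total height of 22 mm; through bore 22 mm. About 300 g. Origin: centre of the underside, z up along the bore.
- ring: Plain thick steel ring, loose, lying flat: 40 mm outer diameter, 12 mm high, through bore 22 mm. About 80 g. Origin: centre of the underside, z up along the bore.
- nut: Dark steel hexagon nut, loose, lying flat: 34 mm across flats, 39 mm across corners, 16 mm high, smooth through bore 22 mm (no thread; it drops onto the shaft). About 80 g. Origin: centre of the underside, z up along the bore; a pair of flats faces along its own +x and -x, the others at every 60 degrees.
- spare: The smaller sprocket, not to be used, loose, hub up: 53 mm over its 12 teeth, disc 7 mm thick, hub 32 mm in diameter, total height 18 mm. Origin: centre of the underside.
- oil_bottle: Black plastic oil bottle with a red cap, standing loose among the parts: 44 mm in diameter, 110 mm high. To be left standing in its place. Origin: centre of the underside.
- screw_tin: Small open aluminium tin of brass screws, standing loose among the parts: 56 x 56 mm, 30 mm high. To be left in its place. Origin: centre of the underside.
Not all that is in view belongs to the job. What is shaped like the collar but brown or green is not meant.

How it is judged:
On the way, in this order (a step that is already met when the one before it is completed fails the run):
1. the flanged collar is seated on the shaft and let go (horizontal distance between collar and shaft below 0.007 m and z of collar in the frame of shaft between 0.026 and 0.034 m and angle between collar's own z axis and vertical below 0.12 rad and contact force between the fingers and collar below 0.2 N), for 0.2 s.
2. the larger sprocket is seated on the shaft and let go, all below it still seated (horizontal distance between each of collar, sprocket and shaft below 0.007 m and z of collar in the frame of shaft between 0.026 and 0.034 m and angle between each of collar, sprocket's own z axis and vertical below 0.12 rad and z of sprocket in the frame of shaft between 0.052 and 0.06 m and contact force between the fingers and sprocket below 0.2 N), for 0.2 s.
3. the plain ring is seated on the shaft and let go, all below it still seated (horizontal distance between each of collar, sprocket, ring and shaft below 0.007 m and z of collar in the frame of shaft between 0.026 and 0.034 m and angle between each of collar, sprocket, ring's own z axis and vertical below 0.12 rad and z of sprocket in the frame of shaft between 0.052 and 0.06 m and z of ring in the frame of shaft between 0.074 and 0.082 m and contact force between the fingers and ring below 0.2 N), for 0.2 s.
4. the hexagon nut is seated on the shaft and let go, all below it still seated (horizontal distance between each of collar, sprocket, ring, nut and shaft below 0.007 m and z of collar in the frame of shaft between 0.026 and 0.034 m and angle between each of collar, sprocket, ring, nut's own z axis and vertical below 0.12 rad and z of sprocket in the frame of shaft between 0.052 and 0.06 m and z of ring in the frame of shaft between 0.074 and 0.082 m and z of nut in the frame of shaft between 0.086 and 0.094 m and contact force between the fingers and nut below 0.2 N), for 0.2 s.
At the end, for the whole second after the job is handed in: From below: collar, larger sprocket, ring, nut on the shaft, each upright (0.12 rad), within 7 mm of its axis and 4 mm of its seated height (undersides 30, 56, 78, 90 mm above the block's origin), released, at rest; smaller sprocket, bottle and tin within 30 mm of their starts (all of step 4 and contact force between the fingers and collar below 0.2 N and linear speed of each of collar, sprocket, ring, nut below 0.02 m/s and contact force between the fingers and sprocket below 0.2 N and contact force between the fingers and ring below 0.2 N and distance of each of spare, oil_bottle, screw_tin from where it was at the start of the episode below 0.03 m); the robot touches nothing.
It fails at once if the smaller sprocket is shifted by more than 30 mm or tipped over (distance of spare from where it was at the start of the episode above 0.03 m or angle between spare's own z axis and vertical above 0.5 rad).
It fails at once if the oil bottle is shifted by more than 30 mm or tipped over (distance of oil_bottle from where it was at the start of the episode above 0.03 m or angle between oil_bottle's own z axis and vertical above 0.5 rad).
It fails at once if the tin of screws is shifted by more than 30 mm or tipped over (distance of screw_tin from where it was at the start of the episode above 0.03 m or angle between screw_tin's own z axis and vertical above 0.5 rad).
It also fails if it takes over 109 s, if anything falls off the work surface, if the arm or the gripper's body presses on something with over 40 N, if the wrist force passes 120 N, or if a joint passes its speed limit or range.

### The arm

A 6-joint arm with a two-finger parallel gripper is mounted at the origin on the work surface. World frame = base frame: x ahead of the robot, y to its left, z up, the work surface at z = 0. Lengths are in m, angles in rad, forces in N, time in s.
With the tool pointing down it reaches from about 0.425 to 0.95 m from the base axis. Payload 3.5 kg.
Tool frame: the origin (TCP) lies midway between the tips of the shut fingers; the grasp point (between the pads) lies 19 mm behind it; z points along the fingers, y is the line along which they close (so a half turn about z gives the same grasp; the last joint's range is limited). The gripper opens to 85 mm and grips with 20 to 120 N. Pads are 22 mm wide; open, the fingers measure 114 mm over their backs; the gripper's body (76 mm by 85 mm) begins 54 mm behind the grasp point. The pads swing forward as they close: fully open they stand 13 mm farther back than shut.
Start: joints at [1.098, 0.286, 1.577, -0, 1.279, -0.15], TCP at [0.214, 0.64, 0.231] pointing down, gripper open.
Joint ranges: [-2.77, 2.77], [-0.9, 2.22], [0.21, 2.48], [-1.53, 4.67], [0.24, 2.81], [-2.84, 2.84]. Speed limits (rad/s): [2.79, 2.79, 3.14, 3.14, 3.14, 3.14].

### API

Orientations are given as a unit quaternion [x, y, z, w].
In Python, from plant import ctrl gives the robot as it stands.
- The arm moves only by the tool send_rows, never from a script. Its argument "series" is a list that holds one entry, the list of rows, each a list of 7 numbers: the shift along the tool's x, y, z in cm, then the turn, a rotation vector about the tool's x, y, z in rad, then the opening, from -1 (shut) to 1 (fully open). In form: [[[x, y, z, rx, ry, rz, jaw], ...]]. A call has 1 to 10 rows; each row shifts and turns the commanded pose from where the row before left it, along the tool's axes as they then stand; what a row does not reach is not made up. A row lasts 1/8 s, in which the tool goes at most 62.5 mm and 10.7 degrees, less where a joint would pass 70% of its speed; a pose out of reach is approached as far as the arm can. A call is refused whole if a number of a shift passes 6.25 or a number of a turn 0.188, either way. A call with a gripper value outside its range is refused whole. The fingers move at their own pace and stop on an object; "force" is the grip in N (left out, the last holds). Time passes only in rows, so rows that do not move let the fingers close. It gives the time, the measured TCP pose, the force, the opening and the grip force at its end, in the units of the state.
- ctrl.get_state(): the state, without advancing time (a new reading comes with each control period).
- ctrl.read_camera(name): name is "side" or "top" or "wrist"; returns a dict with "img" (384x512x3 uint8, red, green, blue), "fx", "fy", "cx", "cy" (pixels), "R" (3x3) and "t" (3): a world point X has camera coordinates R X + t; the wrist camera has in their place "hand_eye" (4x4, takes a point from camera to tool coordinates, whose origin is the TCP and whose axes are the flange's). Camera axes: x right, y down, z forward; pixel columns grow to the right and rows downward; lengths in m; the calibration is good to about 2 mm. A picture is of the moment at which its call begins: read the wrist's pose just before it. There is no depth.
- ctrl.sign_off(): hands the job in; it is judged then, once.
The state is a dict: "time": time; "qpos": joint angles; "dq": joint speeds; "joint_efforts": joint torques, N m; "eef_pos": TCP position; "tcp_rot": TCP orientation; "contact_force": force on the tool from outside, world axes, zero at the start; "wrist_torque": the same for the moment, N m; "opening": opening from 0.0 (shut) to 1.0 (fully open); "finger_force": force on a finger pad.
Only numpy, scipy, OpenCV 4.12 (cv2) and the standard library are available. Lean on these libraries where they do the work, as an engineer would, in place of code of your own. Each camera call takes 0.05 s, during which the arm holds its last target. There are 200 camera calls.

## Working session

There is one attempt and no reset: what is moved stays moved. The work goes in short steps, Python scripts to look and compute and a tool call to move; the robot and the scene stay as the last step left them, time stands still between calls to the robot, and variables do not carry over. Pictures are saved under pics/ and viewed, at most 16 in all, crops included, and the job is handed in when it is done.

Besides the shell and the picture viewer there is one more tool, called after "Call:" as name(argument=value, ...), one argument or row to a line, values as JSON. send_rows: Moves the arm, as the interface text tells. Its arguments: {"type":"object","properties":{"series":{"type":"array"},"force":{"type":"number"}},"required":["series"]}

```bash
ls; mkdir -p pics
python3 - <<'E'
from plant import ctrl
import cv2,pickle
s=ctrl.get_state();print(s)
for n in("top","side","wrist"):
    c=ctrl.read_camera(n);cv2.imwrite(f"pics/{n}0.png",c["img"][:,:,::-1]);pickle.dump(c,open(f"{n}0.pkl","wb"))
    print(n,{k:v for k,v in c.items() if k!="img"})
E
```

```text
pics
{'time': 0.0, 'qpos': array([ 1.09802848e+00,  2.87184054e-01,  1.57818833e+00, -2.66031972e-05,
        1.27859477e+00, -1.49974717e-01]), 'dq': array([0.0007092 , 0.00039821, 0.00076318, 0.00177631, 0.00074695,
       0.00112628]), 'joint_efforts': array([ 1.90652347e-03, -4.05990386e+01, -2.92626089e+01, -2.99738679e-05,
        5.88022638e-03, -2.77759042e-06]), 'eef_pos': array([0.21377839, 0.63955534, 0.22992879]), 'tcp_rot': array([ 1.60692868e-01,  9.87003745e-01, -1.13405809e-03, -3.51609011e-04]), 'contact_force': array([ 0.25674588, -0.3100581 ,  0.18636909]), 'wrist_torque': array([ 0.0187614 , -0.00578526,  0.00232314]), 'finger_force': 0.0, 'opening': 0.9964373770979487}
top {'fx': 347.64652252472206, 'fy': 347.64652252472206, 'cx': 256.37756572806614, 'cy': 194.42837236598982, 'R': array([[-0.02264538, -0.99947015, -0.02337982],
       [-0.98509066,  0.02629659, -0.17001434],
       [ 0.17053907,  0.0191812 , -0.9851642 ]]), 't': array([0.05823436, 0.50177956, 0.85721401])}
side {'fx': 359.1768546132715, 'fy': 359.1768546132715, 'cx': 259.82995336376496, 'cy': 188.23934662962486, 'R': array([[-0.99052085, -0.13598573, -0.01939905],
       [-0.04994422,  0.48809769, -0.87135884],
       [ 0.127961  , -0.86213023, -0.49026264]]), 't': array([0.52304054, 0.02350648, 0.75762837])}
wrist {'fx': 313.77690649356424, 'fy': 313.77690649356424, 'cx': 256.7239686965908, 'cy': 194.381377937411, 'hand_eye': array([[ 5.07721587e-04, -9.48841189e-01, -3.15753290e-01,
         8.09464987e-02],
       [ 9.99999519e-01,  7.46617013e-04, -6.35621663e-04,
         5.39271581e-04],
       [ 8.38850793e-04, -3.15752816e-01,  9.48841112e-01,
        -1.42530686e-01],
       [ 0.00000000e+00,  0.00000000e+00,  0.00000000e+00,
         1.00000000e+00]])}
```

Run:
```python
import cv2
for n in("top","side"):
    cv2.imwrite(f"pics/{n}0b.png",cv2.resize(cv2.imread(f"pics/{n}0.png"),(800,600),interpolation=cv2.INTER_CUBIC))
```

```text
(no output)
```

View pics/top0b.png

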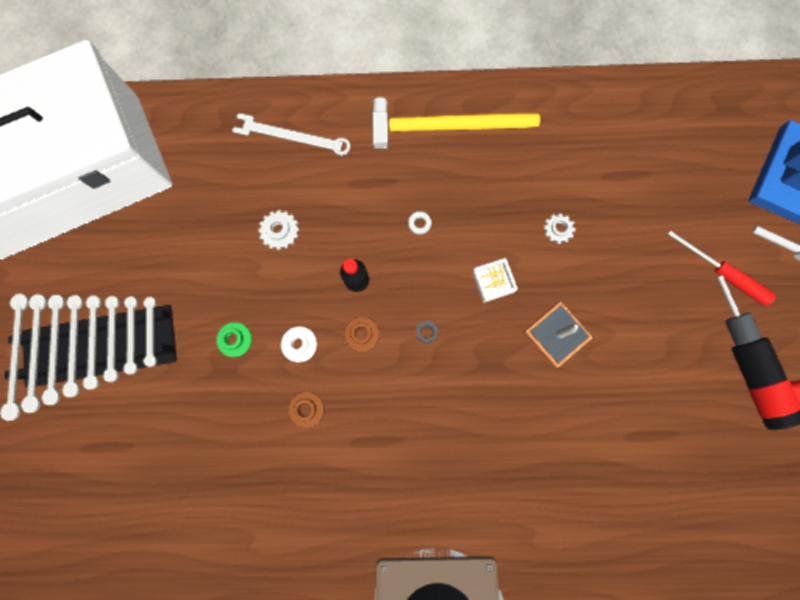

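View pics/side0b.png

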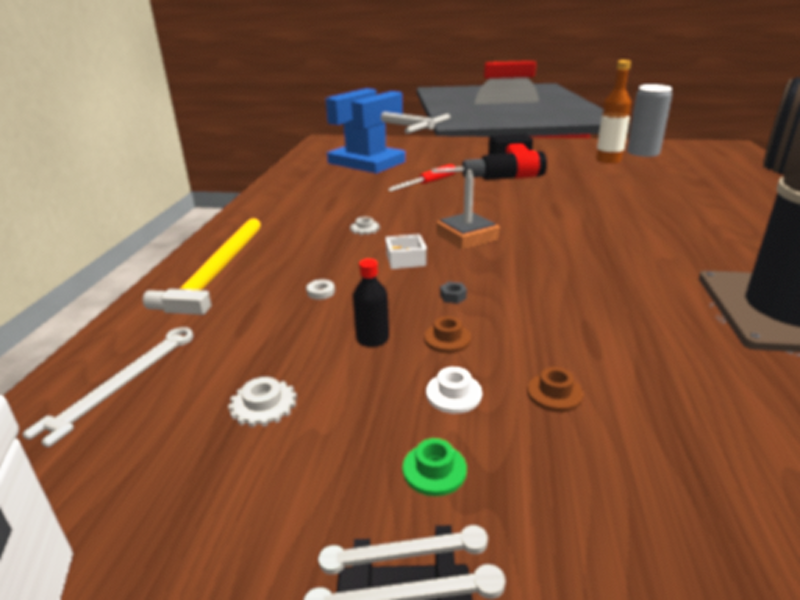

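The top view (800x600 scale) shows these parts:

- **Collar:** four candidates. White at (298,344), green at (234,340), brown at (361,334) and brown at (305,410). Only the white one is bare aluminium, so it is the one meant.
- **Sprockets:** (278,230) is about 40 px wide, or 71 mm, so it is the larger. (559,228) is about 31 px, or 54 mm, so it is the spare.
- **Other parts:** ring (420,222), nut (427,332), shaft (560,335), bottle (353,275), tin (495,280).

The side view agrees with this.

```bash
cat > h.py <<'E'
import numpy as np,cv2,pickle
from scipy.spatial.transform import Rotation as Rn
def cast(c,uv,z):
    """pixel -> world point at height z"""
    d=c["R"].T@np.array([(uv[0]-c["cx"])/c["fx"],(uv[1]-c["cy"])/c["fy"],1.]);o=-c["R"].T@c["t"]
    return o+d*(z-o[2])/d[2]
def wristcam(c,s):
    """add world R,t to a wrist picture"""
    T=np.eye(4);T[:3,:3]=Rn.from_quat(s["tcp_rot"]).as_matrix();T[:3,3]=s["eef_pos"]
    W=np.linalg.inv(T@c["hand_eye"]);c["R"],c["t"]=W[:3,:3],W[:3,3];return c
def blob(mask,uv,r):
    """filled outer contour nearest uv: centre of its hull, and hull pixels"""
    m=np.zeros_like(mask);cv2.circle(m,tuple(int(v) for v in uv),r,255,-1);m&=mask
    k=max(cv2.findContours(m,cv2.RETR_EXTERNAL,cv2.CHAIN_APPROX_NONE)[0],key=cv2.contourArea)
    return cv2.convexHull(k)[:,0,:].astype(float)
def place(c,hull,z):
    """hull pixels -> world polygon at height z: centroid, min/max diameter"""
    P=np.array([cast(c,p,z)[:2] for p in hull]);q=(P*1e5).astype(np.float32)
    M=cv2.moments(q-q[0]);ctr=(np.array([M["m10"],M["m01"]])/M["m00"]+q[0])/1e5
    return ctr,2*np.sqrt(abs(M["m00"])/np.pi)/1e5,P
E
python3 - <<'E'
from h import *
c=pickle.load(open("top0.pkl","rb"));im=c["img"]
hsv=cv2.cvtColor(im,cv2.COLOR_RGB2HSV)
grey=((hsv[...,1]<70)).astype(np.uint8)*255
wood=cv2.inRange(hsv,(3,90,50),(13,220,200))
k=1.5625
for n,u,r,z in(("collar",(298,344),22,.008),("sprocket",(278,230),24,.007),("ring",(420,222),16,.006),("nut",(427,332),16,.008),("spare",(559,228),20,.007),("shaft",(559,335),36,.03),("tin",(495,280),26,.02)):
    h=blob(grey,(u[0]/k,u[1]/k),r);ctr,d,P=place(c,h,z);print(n,ctr.round(4),"eqdia",round(d,4))
    if n=="shaft": print(P.round(3)[[P[:,0].argmin(),P[:,0].argmax(),P[:,1].argmin(),P[:,1].argmax()]])
red=cv2.inRange(hsv,(0,180,150),(6,255,255))|cv2.inRange(hsv,(174,180,150),(180,255,255))
print("bottle",place(c,blob(red,(350/k,268/k),10),.11)[:2])
print(-c["R"].T@c["t"])
E
```

```text
collar [0.4448 0.2231] eqdia 0.0607
sprocket [0.6496 0.2619] eqdia 0.0702
ring [0.6558 0.0107] eqdia 0.0402
nut [0.46   0.0037] eqdia 0.0343
spare [ 0.6376 -0.2347] eqdia 0.0521
shaft [ 0.4486 -0.215 ] eqdia 0.0768
[[ 0.403 -0.213]
 [ 0.494 -0.219]
 [ 0.446 -0.259]
 [ 0.451 -0.17 ]]
tin [ 0.5454 -0.1148] eqdia 0.0698
bottle (array([0.55491911, 0.12290026]), np.float64(0.022203305938484318))
[0.34942862 0.02856602 0.93116778]
```

Call:
send_rows(
  series=[
    [[0,0,0,0,0,-0.16,1],[0,0,0,0,0,-0.163,1],[-2.9,-5.2,0,0,0,0,1],[-2.9,-5.2,0,0,0,0,1],[-2.9,-5.2,0,0,0,0,1],[-2.9,-5.2,0,0,0,0,1],[-2.9,-5.2,0,0,0,0,1],[-2.9,-5.2,0,0,0,0,1],[-2.9,-5.2,0,0,0,0,1],[-2.9,-5.2,0,0,0,0,1]],
  ],
  force=60,
)

```text
time: 1.4
eef_pos: [0.4466, 0.2224, 0.2312]
tcp_rot: [-0.0, 1.0, 0.0, 0.0]
contact_force: [-0.1, 0.8, 0.3]
opening: 0.997
finger_force: 0.0
```

Call:
send_rows(
  series=[
    [[0,0,0,0,0,0,1],[0,0,0,0,0,0,1]],
  ],
)

```text
time: 1.65
eef_pos: [0.4459, 0.2242, 0.2311]
tcp_rot: [0.0, 1.0, 0.0, -0.0]
contact_force: [-0.4, 0.4, -0.3]
opening: 0.995
finger_force: 0.0
```

```bash
cat >> h.py <<'E'
def look(name):
    """wrist picture with world pose, saved"""
    from plant import ctrl
    s=ctrl.get_state();c=wristcam(ctrl.read_camera("wrist"),s);pickle.dump(c,open(name+".pkl","wb"))
    cv2.imwrite(f"pics/{name}.png",c["img"][:,:,::-1]);print(s["time"],s["eef_pos"].round(4),s["tcp_rot"].round(4));return c,s
def proj(c,X):
    p=c["R"]@np.array(X)+c["t"];return c["fx"]*p[0]/p[2]+c["cx"],c["fy"]*p[1]/p[2]+c["cy"]
E
python3 - <<'E'
from h import *
c,s=look("w1");uv=proj(c,(.4448,.2231,.008));print(uv)
hsv=cv2.cvtColor(c["img"],cv2.COLOR_RGB2HSV);g=(hsv[...,1]<70).astype(np.uint8)*255
ctr,d,P=place(c,blob(g,uv,55),.008);print("collar",ctr,d)
E
```

```text
1.65 [0.4459 0.2242 0.2311] [ 4.e-04  1.e+00  1.e-04 -4.e-04]
(np.float64(255.56439130810395), np.float64(160.99523786088818))
collar [0.44397891 0.22351964] 0.060762718679077087
```

View pics/w1.png

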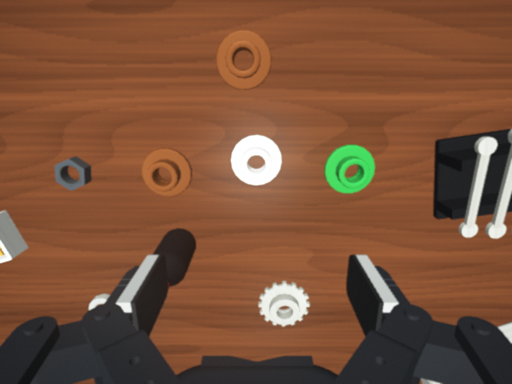

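```bash
python3 -c "
import cv2
a=cv2.imread('pics/w1.png')[110:340,200:390];cv2.imwrite('pics/w1c.png',cv2.resize(a,None,fx=2.6,fy=2.6,interpolation=cv2.INTER_CUBIC))"
```

```text
(no output)
```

View pics/w1c.png

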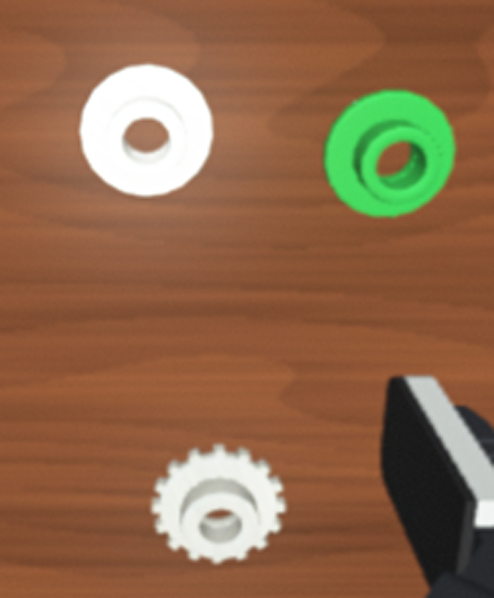

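White collar at w1 (256,161), diameter 60.8 mm as described. The 16-tooth, hub-up sprocket is at w1 (284,304). Two views put the collar at about (0.4443, 0.2234), so I'm descending on its tube.

Call:
send_rows(
  series=[
    [[0.16,-0.08,4,0,0,0,1],[0,0,5,0,0,0,1],[0,0,5,0,0,0,1],[0,0,4,0,0,0,1],[0,0,2.5,0,0,0,1],[0,0,1.3,0,0,0,1],[0,0,0.5,0,0,0,1],[0,0,0,0,0,0,1]],
  ],
)

```text
time: 2.7
eef_pos: [0.445, 0.2239, 0.009]
tcp_rot: [-0.0, 1.0, 0.0, 0.001]
contact_force: [-0.0, 0.9, 0.9]
opening: 1.002
finger_force: 0.0
```

Call:
send_rows(
  series=[
    [[0,0,0,0,0,0,-1],[0,0,0,0,0,0,-1],[0,0,0,0,0,0,-1],[0,0,0,0,0,0,-1],[0,0,0,0,0,0,-1],[0,0,0,0,0,0,-1]],
  ],
  force=50,
)

```text
time: 3.45
eef_pos: [0.4453, 0.2235, 0.0093]
tcp_rot: [-0.0, 1.0, 0.0, 0.001]
contact_force: [-1.8, -0.9, 6.0]
opening: 0.392
finger_force: 50.1
```

Call:
send_rows(
  series=[
    [[0,0,-1,0,0,0,-1],[0,0,-3,0,0,0,-1],[0,0,-5,0,0,0,-1],[0,0,-5,0,0,0,-1],[0,-4,-5,0,0,0,-1],[0,-5,-1,0,0,0,-1],[0,-5,0,0,0,0,-1],[0,-5,0,0,0,0,-1],[0,-5,0,0,0,0,-1],[0,-4,0,0,0,0,-1]],
  ],
)

```text
time: 4.7
eef_pos: [0.4439, -0.0573, 0.207]
tcp_rot: [0.0, 1.0, 0.0, -0.0]
contact_force: [-0.0, -0.3, -0.1]
opening: 0.397
finger_force: 50.1
```

Call:
send_rows(
  series=[
    [[0,-4,0,0,0,0,-1],[0,-4,0,0,0,0,-1],[0,-3,0,0,0,0,-1],[0,-1,0,0,0,0,-1],[0,0,0,0,0,0,-1]],
  ],
)

```text
time: 5.32
eef_pos: [0.4444, -0.1755, 0.2069]
tcp_rot: [0.0, 1.0, 0.0, -0.0]
contact_force: [-0.0, -0.1, -1.0]
opening: 0.396
finger_force: 50.1
```

Run:
```python
from h import *
c,s=look("w2")
```

```text
5.325 [ 0.4444 -0.1755  0.2069] [ 4.e-04  1.e+00  4.e-04 -3.e-04]
```

View pics/w2.png

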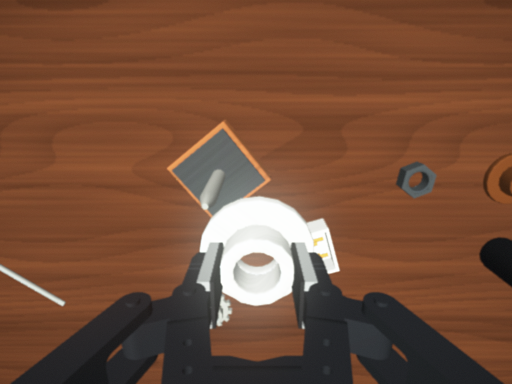

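The collar is held at w2 (257,250). The shaft's foot plate centre is near (219,175) and its tip near (206,206). Next I'll measure both.

```bash
cat >> h.py <<'E'
def circ(P,r):
    """centre of circle of radius r through points"""
    from scipy.optimize import least_squares
    f=least_squares(lambda q:np.hypot(*(P-q).T)-r,P.mean(0)+[0.01,0],loss="soft_l1",f_scale=.001);return f.x,np.abs(f.fun).mean()
E
python3 - <<'E'
from h import *
c=pickle.load(open("w2.pkl","rb"));hsv=cv2.cvtColor(c["img"],cv2.COLOR_RGB2HSV)
o=cv2.inRange(hsv,(8,180,150),(16,255,255));o[:110]=0;o[230:]=0;o[:,:150]=0;o[:,285:]=0
p=np.argwhere(o)[:,::-1];k=[p[p[:,0].argmin()],p[p[:,1].argmin()],p[p[:,0].argmax()]]
print(k,len(p))
W=[cast(c,q,.022)[:2] for q in k];print("corners",np.round(W,4),"mid",(W[0]+W[2])/2,"side",np.linalg.norm(W[0]-W[1]),np.linalg.norm(W[1]-W[2]))
# shaft: low-res lighter pixels
v=hsv[175:212,198:226,2];print(hsv[165:214:4,196:230:3,2])
zt=.2069
g=cv2.inRange(hsv,(0,0,225),(180,40,255));P=[]
for x in range(215,300,4):
    y=np.argmax(g[190:260,x]);P.append(cast(c,(x,190+y-.5),zt-.0013)[:2])
print("collar flange",circ(np.array(P),.03),"edge")
E
```

```text
Traceback (most recent call last):
ValueError: attempt to get argmin of an empty sequence
```

Run:
```python
from h import *
c=pickle.load(open("w2.pkl","rb"));hsv=cv2.cvtColor(c["img"],cv2.COLOR_RGB2HSV)
print(hsv[122:128,223],hsv[150,250:258],hsv[150,215],hsv[140,120])
print(hsv[163:214:3,194:230:3,2])
zt=.2069
print(hsv[190:215,258,1],hsv[190:215,258,2])
```

```text
[[ 13 159 225]
 [ 14 156 232]
 [ 14 154 232]
 [ 14 155 231]
 [ 14 154 230]
 [ 13 154 227]] [[ 11 151 133]
 [ 11 149 130]
 [ 11 150 129]
 [ 11 150 129]
 [ 10 149 130]
 [ 10 149 130]
 [ 10 152 131]
 [ 10 150 131]] [ 68  10 104] [ 11 165 124]
[[107 103 103 106 108 107 107 105 107 109 108 109]
 [103 103 105 109 106 106 107 109 109 109 107 110]
 [104 107 108 106 106 109 109 121 144 122 109 109]
 [108 108 106 106 108 110 127 179 176 159 120 111]
 [107 106 105 109 111 111 169 181 170 149 114 113]
 [106 107 109 112 110 134 182 179 162 135 103 110]
 [107 112 111 113 110 175 182 173 153 121 109 116]
 [110 111 110 111 146 184 180 166 143 107 117 117]
 [111 108 111 113 179 184 175 156 129 106 117 119]
 [109 112 108 151 185 182 169 147 114 116 121 122]
 [110 110 116 179 192 181 163 134 106 120 122 122]
 [203 112 155 188 198 179 158 122 113 121 123 125]
 [184 199 161 199 201 175 140 110 120 123 127 126]
 [131 191 180 209 199 154 117 110 124 128 128 130]
 [130 131 183 233 234 121 109 125 126 128 164 230]
 [144 136 138 219 229 121 125 125 128 185 243 252]
 [142 141 142 143 228 149 125 130 196 248 254 254]]
[115 107 105 102  98  79  33   5   4   3   1   1   1   1   1   1   1   1
   1   1   1   1   1   1   1] [155 146 146 142 140 154 194 233 240 243 249 253 254 254 254 254 254 254
 254 254 254 254 254 254 254]
```

Run:
```python
from h import *
c=pickle.load(open("w2.pkl","rb"));hsv=cv2.cvtColor(c["img"],cv2.COLOR_RGB2HSV)
o=cv2.inRange(hsv,(8,100,180),(18,200,255));o[:110]=0;o[230:]=0;o[:,:150]=0;o[:,285:]=0
p=np.argwhere(o)[:,::-1];k=[p[p[:,0].argmin()],p[p[:,1].argmin()],p[p[:,0].argmax()]]
W=[cast(c,q,.025)[:2] for q in k];print(k,"corners",np.round(W,4),"mid",((W[0]+W[2])/2).round(4),"side",np.linalg.norm(W[0]-W[1]),np.linalg.norm(W[1]-W[2]))
print("tip",cast(c,(205.5,207),.122).round(4))
g=cv2.inRange(hsv,(0,0,190),(180,60,255));P=[]
for x in range(215,300,4):
    y=np.argmax(g[180:260,x]);P.append(cast(c,(x,180+y-.5),.2069-.0013)[:2])
print("collar flange",circ(np.array(P),.03))
```

```text
[array([167, 167]), array([223, 121]), array([270, 179])] corners [[ 0.4408 -0.2701]
 [ 0.3932 -0.2091]
 [ 0.454  -0.1608]] mid [ 0.4474 -0.2154] side 0.07730061781113995 0.07766325517914806
tip [ 0.4494 -0.2147  0.122 ]
collar flange (array([ 0.44257079, -0.17521403]), np.float64(0.00024242660057406993))
```

Call:
send_rows(
  series=[
    [[-0.58,-3.98,0,0,0,0,-1],[0,0,0,0,0,0,-1],[0,0,3,0,0,0,-1],[0,0,3,0,0,0,-1],[0,0,2,0,0,0,-1],[0,0,1,0,0,0,-1],[0,0,0,0,0,0,-1]],
  ],
)

```text
time: 6.25
eef_pos: [0.4502, -0.2144, 0.1167]
tcp_rot: [-0.001, 1.0, 0.001, -0.001]
contact_force: [-0.6, -0.5, -1.6]
opening: 0.395
finger_force: 50.2
```

Run:
```python
from h import *
c,s=look("w3")
```

```text
6.25 [ 0.4502 -0.2144  0.1167] [-6.e-04  1.e+00  5.e-04 -5.e-04]
```

View pics/w3.png

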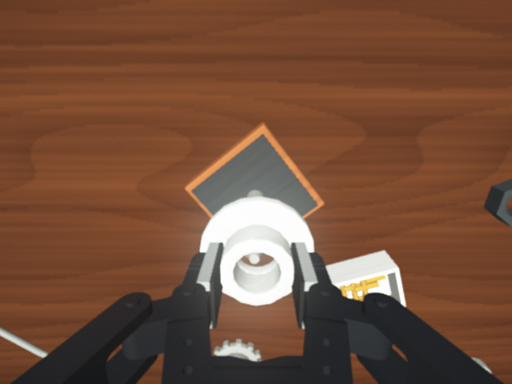

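The shaft tip shows inside the bore at w3 (254,258), so the collar is aligned. I'll lower it and release.

Call:
send_rows(
  series=[
    [[0,-0.05,1.5,0,0,0,-1],[0,0,1.5,0,0,0,-1],[0,0,1.5,0,0,0,-1],[0,0,1,0,0,0,-1],[0,0,0.6,0,0,0,-1],[0,0,0,0,0,0,-1],[0,0,0,0,0,0,1],[0,0,0,0,0,0,1],[0,0,0,0,0,0,1],[0,0,0,0,0,0,1]],
  ],
)

```text
time: 7.55
eef_pos: [0.4506, -0.2161, 0.0564]
tcp_rot: [-0.0, 1.0, -0.0, 0.0]
contact_force: [0.8, 0.3, -0.5]
opening: 1.0
finger_force: 0.0
```

Call:
send_rows(
  series=[
    [[0,0,0,0,0,0,1],[0,0,0,0,0,0,1],[0,0,-2,0,0,0,1],[0,0,-4,0,0,0,1],[0,0,-4,0,0,0,1],[0,0,-3,0,0,0,1],[0,0,-2,0,0,0,1],[0,0,0,0,0,0,1]],
  ],
)

```text
time: 8.55
eef_pos: [0.4514, -0.2166, 0.2081]
tcp_rot: [-0.0, 1.0, -0.001, 0.002]
contact_force: [-0.3, 0.4, -0.2]
opening: 1.0
finger_force: 0.0
```

Run:
```python
from h import *
from plant import ctrl
c,s=look("w4")
d=ctrl.read_camera("side")["img"];a=cv2.resize(d[90:170,250:350],(500,400));b=cv2.resize(c["img"][90:330,140:380],(400,400))
cv2.imwrite("pics/m4.png",cv2.hconcat([cv2.resize(a,(400,400)),b])[:,:,::-1])
```

```text
8.55 [ 0.4514 -0.2166  0.2081] [-1.0e-04  1.0e+00 -1.3e-03  1.7e-03]
```

View pics/m4.png

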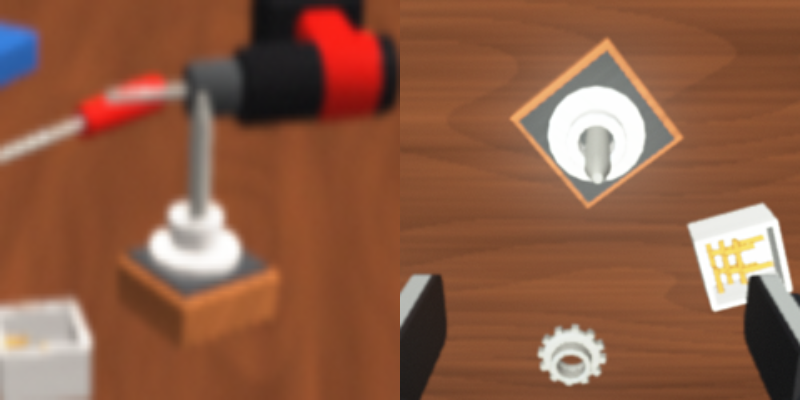

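Side and wrist crops both show the collar flat on the plate and round the shaft. Next is the sprocket.

Call:
send_rows(
  series=[
    [[-2.2,5.3,0,0,0,0,1],[-2.2,5.3,0,0,0,0,1],[-2.2,5.3,0,0,0,0,1],[-2.2,5.3,0,0,0,0,1],[-2.2,5.3,0,0,0,0,1],[-2.2,5.3,0,0,0,0,1],[-2.2,5.3,0,0,0,0,1],[-2.2,5.3,0,0,0,0,1],[-2.2,5.3,0,0,0,0,1],[0,0,0,0,0,0,1]],
  ],
)

```text
time: 9.9
eef_pos: [0.6477, 0.2644, 0.2026]
tcp_rot: [-0.002, 1.0, -0.0, -0.002]
contact_force: [1.2, -0.1, 1.0]
opening: 1.0
finger_force: 0.0
```

Call:
send_rows(
  series=[
    [[0,0,0,0,0,0,1],[0,0,0,0,0,0,1]],
  ],
)

```text
time: 10.15
eef_pos: [0.6479, 0.2598, 0.2054]
tcp_rot: [0.001, 1.0, -0.0, -0.001]
contact_force: [0.7, 0.4, 1.4]
opening: 1.0
finger_force: 0.0
```

Run:
```python
from h import *
c,s=look("w5");uv=proj(c,(.6496,.2619,.007));print(uv)
hsv=cv2.cvtColor(c["img"],cv2.COLOR_RGB2HSV);g=(hsv[...,1]<70).astype(np.uint8)*255
ctr,d,P=place(c,blob(g,uv,65),.007);print("sprocket",ctr,d)
c=pickle.load(open("w4.pkl","rb"))
hsv=cv2.cvtColor(c["img"],cv2.COLOR_RGB2HSV);g=cv2.inRange(hsv,(0,0,215),(180,40,255))
ctr,d,P=place(c,blob(g,proj(c,(.449,-.215,.038)),45),.038);print("collar",ctr,d)
```

```text
10.15 [0.6479 0.2598 0.2054] [ 6.e-04  1.e+00 -3.e-04 -7.e-04]
(np.float64(258.50816990908163), np.float64(168.30509724813973))
sprocket [0.64976324 0.26188511] 0.07115824508062318
collar [ 0.44971463 -0.21610133] 0.05888297160005444
```

Call:
send_rows(
  series=[
    [[-0.18,0.2,3,0,0,0,1],[0,0,5,0,0,0,1],[0,0,5,0,0,0,1],[0,0,3.5,0,0,0,1],[0,0,2,0,0,0,1],[0,0,1,0,0,0,1],[0,0,0,0,0,0,1],[0,0,0,0,0,0,1]],
  ],
)

```text
time: 11.2
eef_pos: [0.6515, 0.2634, 0.0132]
tcp_rot: [-0.0, 1.0, 0.0, 0.002]
contact_force: [0.6, -0.6, 0.6]
opening: 0.999
finger_force: 0.0
```

Call:
send_rows(
  series=[
    [[0.1,-0.1,0.3,0,0,0,1],[0,0,0,0,0,0,1],[0,0,0,0,0,0,1]],
  ],
)

```text
time: 11.58
eef_pos: [0.6492, 0.2621, 0.0083]
tcp_rot: [-0.0, 1.0, 0.0, 0.0]
contact_force: [0.4, 0.2, 0.4]
opening: 0.999
finger_force: 0.0
```

Call:
send_rows(
  series=[
    [[0,0,0,0,0,0,-1],[0,0,0,0,0,0,-1],[0,0,0,0,0,0,-1],[0,0,0,0,0,0,-1],[0,0,0,0,0,0,-1],[0,0,0,0,0,0,-1]],
  ],
  force=70,
)

```text
time: 12.32
eef_pos: [0.6496, 0.2621, 0.0089]
tcp_rot: [-0.0, 1.0, -0.0, 0.0]
contact_force: [-0.8, -0.5, 5.4]
opening: 0.463
finger_force: 70.5
```

Call:
send_rows(
  series=[
    [[0,0,-1,0,0,0,-1],[0,0,-3,0,0,0,-1],[0,0,-5,0,0,0,-1],[0,0,-5,0,0,0,-1],[0,0,-5,0,0,0,-1],[2,-4,-2,0,0,0,-1],[2,-5,0,0,0,0,-1],[2,-5,0,0,0,0,-1],[2,-5,0,0,0,0,-1],[2,-5,0,0,0,0,-1]],
  ],
)

```text
time: 13.58
eef_pos: [0.5475, 0.0209, 0.2168]
tcp_rot: [-0.0, 1.0, 0.0, -0.001]
contact_force: [0.5, -0.2, -2.0]
opening: 0.461
finger_force: 71.2
```

Call:
send_rows(
  series=[
    [[2,-5,0,0,0,0,-1],[2,-5,0,0,0,0,-1],[2,-5,0,0,0,0,-1],[2,-4,0,0,0,0,-1],[2,-2,0,0,0,0,-1],[0,0,0,0,0,0,-1],[0,0,0,0,0,0,-1],[0,0,0,0,0,0,-1]],
  ],
)

```text
time: 14.58
eef_pos: [0.4496, -0.1871, 0.2178]
tcp_rot: [-0.001, 1.0, 0.0, -0.0]
contact_force: [-0.3, -0.1, -2.1]
opening: 0.46
finger_force: 71.2
```

Run:
```python
from h import *
c,s=look("w6")
```

```text
14.575 [ 0.4496 -0.1871  0.2178] [-8.e-04  1.e+00  3.e-04 -1.e-04]
```

View pics/w6.png

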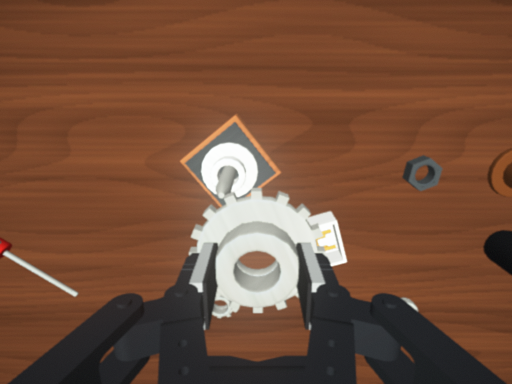

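The sprocket is held level and centred at w6 (257,255). The seated collar is visible at (229,170).

Call:
send_rows(
  series=[
    [[0.05,-2.8,0,0,0,0,-1],[0,0,0,0,0,0,-1],[0,0,3,0,0,0,-1],[0,0,3,0,0,0,-1],[0,0,2,0,0,0,-1],[0,0,0.5,0,0,0,-1],[0,0,0,0,0,0,-1],[0,0,0,0,0,0,-1]],
  ],
)

```text
time: 15.62
eef_pos: [0.4496, -0.2163, 0.1344]
tcp_rot: [-0.0, 1.0, -0.001, 0.001]
contact_force: [-0.3, -0.0, -2.4]
opening: 0.456
finger_force: 71.4
```

Run:
```python
from h import *
c,s=look("w7")
cv2.imwrite("pics/w7c.png",cv2.resize(c["img"][170:320,170:350,::-1],None,fx=3,fy=3))
```

```text
15.625 [ 0.4496 -0.2163  0.1344] [-3.e-04  1.e+00 -7.e-04  9.e-04]
```

View pics/w7c.png

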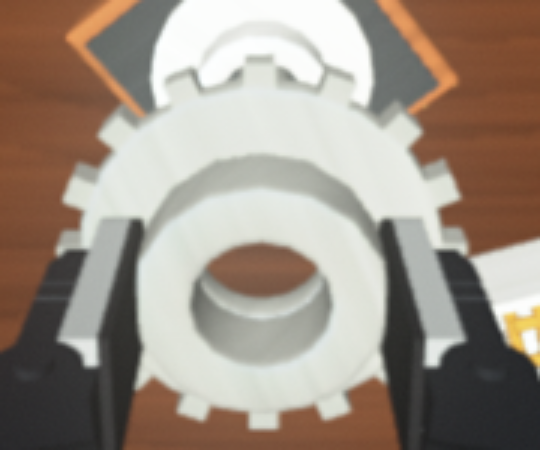

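Aligned over the shaft; the tip is hidden under the disc. I'll lower gently, watching the force.

Call:
send_rows(
  series=[
    [[0,0.1,0.8,0,0,0,-1],[0,0,0.8,0,0,0,-1],[0,0,0.8,0,0,0,-1],[0,0,0.8,0,0,0,-1],[0,0,0,0,0,0,-1]],
  ],
)

```text
time: 16.3
eef_pos: [0.4481, -0.2145, 0.1]
tcp_rot: [-0.0, 1.0, 0.001, -0.001]
contact_force: [0.4, -0.7, -4.5]
opening: 0.461
finger_force: 71.4
```

Call:
send_rows(
  series=[
    [[0,0,1,0,0,0,-1],[0,0,1,0,0,0,-1],[0,0,0.9,0,0,0,-1],[0,0,0.4,0,0,0,-1],[0,0,0,0,0,0,-1],[0,0,0,0,0,0,-1]],
  ],
)

```text
time: 17.05
eef_pos: [0.449, -0.2152, 0.0684]
tcp_rot: [-0.0, 1.0, -0.0, 0.0]
contact_force: [0.2, 0.1, -2.7]
opening: 0.458
finger_force: 71.4
```

Call:
send_rows(
  series=[
    [[0,0,0.2,0,0,0,-1],[0,0,0,0,0,0,1],[0,0,0,0,0,0,1],[0,0,0,0,0,0,1],[0,0,0,0,0,0,1],[0,0,0,0,0,0,1],[0,0,-2,0,0,0,1],[0,0,-4,0,0,0,1],[0,0,-4,0,0,0,1],[0,0,-4,0,0,0,1]],
  ],
)

```text
time: 18.3
eef_pos: [0.4486, -0.2148, 0.2073]
tcp_rot: [-0.0, 1.0, 0.0, -0.0]
contact_force: [-0.1, -0.5, -0.2]
opening: 1.002
finger_force: 0.0
```

Call:
send_rows(
  series=[
    [[0,0,0,0,0,0,1],[0,0,0,0,0,0,1],[0,0,0,0,0,0,1]],
  ],
)

```text
time: 18.68
eef_pos: [0.4479, -0.2143, 0.2042]
tcp_rot: [-0.0, 1.0, 0.001, -0.001]
contact_force: [-0.1, 0.9, -0.7]
opening: 0.996
finger_force: 0.0
```

Run:
```python
from h import *
from plant import ctrl
c,s=look("w8")
d=ctrl.read_camera("side")["img"]
cv2.imwrite("pics/m8.png",cv2.hconcat([cv2.resize(d[90:170,260:340],(400,400)),cv2.resize(c["img"][90:290,150:350],(400,400))])[:,:,::-1])
```

```text
18.675 [ 0.4479 -0.2143  0.2042] [-1.0e-04  1.0e+00  1.1e-03 -1.4e-03]
```

View pics/m8.png

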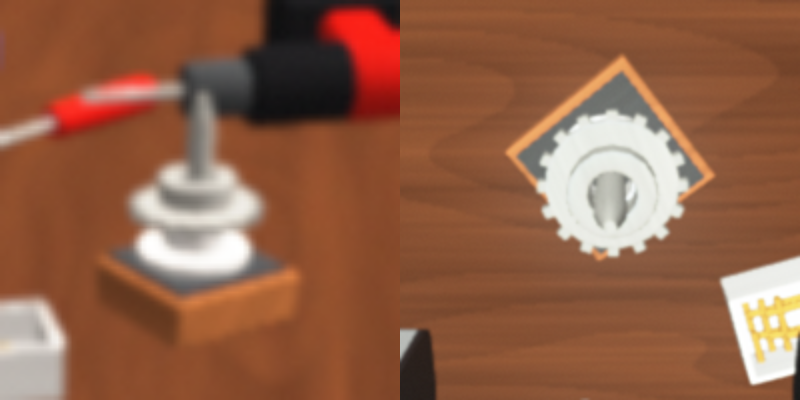

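The sprocket sits flat on the collar. Next is the ring.

Call:
send_rows(
  series=[
    [[-3.45,3.75,0,0,0,0,1],[-3.45,3.75,0,0,0,0,1],[-3.45,3.75,0,0,0,0,1],[-3.45,3.75,0,0,0,0,1],[-3.45,3.75,0,0,0,0,1],[-3.45,3.75,0,0,0,0,1],[0,0,0,0,0,0,1],[0,0,0,0,0,0,1],[0,0,0,0,0,0,1],[0,0,0,0,0,0,1]],
  ],
)

```text
time: 20.02
eef_pos: [0.6553, 0.0091, 0.2063]
tcp_rot: [0.001, 1.0, -0.0, -0.0]
contact_force: [0.6, 0.4, 0.2]
opening: 0.994
finger_force: 0.0
```

Run:
```python
from h import *
c,s=look("w9");uv=proj(c,(.6558,.0107,.006))
hsv=cv2.cvtColor(c["img"],cv2.COLOR_RGB2HSV);g=(hsv[...,1]<70).astype(np.uint8)*255
ctr,d,P=place(c,blob(g,uv,38),.006);print("ring",ctr,d,uv)
```

```text
20.025 [0.6553 0.0091 0.2063] [ 6.e-04  1.e+00 -0.e+00 -0.e+00]
ring [0.65483999 0.01023444] 0.04045040035865641 (np.float64(257.9513622408691), np.float64(166.6803255048471))
```

Call:
send_rows(
  series=[
    [[0,0.12,3,0,0,0,1],[0,0,5,0,0,0,1],[0,0,5,0,0,0,1],[0,0,3.5,0,0,0,1],[0,0,2,0,0,0,1],[0,0,1.2,0,0,0,1],[0,0,0.6,0,0,0,1],[0,0,0,0,0,0,1],[0,0,0,0,0,0,1],[0,0,0,0,0,0,1]],
  ],
)

```text
time: 21.32
eef_pos: [0.6564, 0.0112, 0.0041]
tcp_rot: [-0.0, 1.0, -0.0, 0.001]
contact_force: [-0.5, 1.0, -0.3]
opening: 1.0
finger_force: 0.0
```

Call:
send_rows(
  series=[
    [[0,0,0,0,0,0,-1],[0,0,0,0,0,0,-1],[0,0,0,0,0,0,-1],[0,0,0,0,0,0,-1],[0,0,0,0,0,0,-1],[0,0,0,0,0,0,-1]],
  ],
  force=50,
)

```text
time: 22.08
eef_pos: [0.6562, 0.0112, 0.0037]
tcp_rot: [-0.0, 1.0, -0.0, 0.001]
contact_force: [-0.2, -0.1, 4.2]
opening: 0.434
finger_force: 50.4
```

Call:
send_rows(
  series=[
    [[0,0,-1,0,0,0,-1],[0,0,-4,0,0,0,-1],[0,0,-5,0,0,0,-1],[0,0,-5,0,0,0,-1],[0,0,-5,0,0,0,-1],[3.5,-3.3,-1,0,0,0,-1],[3.5,-3.3,0,0,0,0,-1],[3.5,-3.3,0,0,0,0,-1],[3.5,-3.3,0,0,0,0,-1],[3.5,-3.3,0,0,0,0,-1]],
  ],
)

```text
time: 23.32
eef_pos: [0.479, -0.1543, 0.2127]
tcp_rot: [-0.0, 1.0, 0.0, -0.0]
contact_force: [0.3, -0.9, -0.5]
opening: 0.432
finger_force: 50.3
```

Call:
send_rows(
  series=[
    [[3.2,-3,0,0,0,0,-1],[0,0,0,0,0,0,-1],[0,0,0,0,0,0,-1],[0,0,0,0,0,0,-1]],
  ],
)

```text
time: 23.82
eef_pos: [0.4492, -0.1831, 0.213]
tcp_rot: [-0.001, 1.0, 0.0, -0.0]
contact_force: [-0.3, 0.1, -0.8]
opening: 0.43
finger_force: 50.3
```

Run:
```python
from h import *
c,s=look("w10")
cv2.imwrite("pics/w10c.png",cv2.resize(c["img"][110:320,140:380,::-1],None,fx=2.5,fy=2.5))
```

```text
23.825 [ 0.4492 -0.1831  0.213 ] [-8.e-04  1.e+00  2.e-04 -0.e+00]
```

View pics/w10c.png

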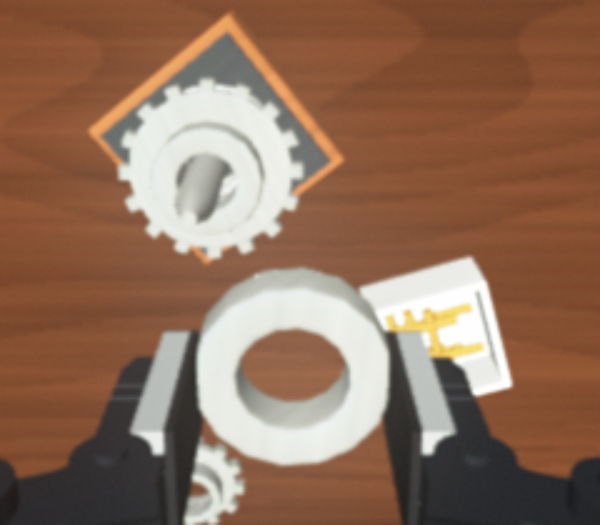

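The ring is held level at w10 (256,257), with the stack visible at (224,180). I'll move it over the shaft and thread it on.

Call:
send_rows(
  series=[
    [[-0.06,-3.2,0,0,0,0,-1],[0,0,0,0,0,0,-1],[0,0,3,0,0,0,-1],[0,0,3,0,0,0,-1],[0,0,2,0,0,0,-1],[0,0,0,0,0,0,-1],[0,0,0,0,0,0,-1]],
  ],
)

```text
time: 24.75
eef_pos: [0.4501, -0.2156, 0.134]
tcp_rot: [-0.001, 1.0, -0.0, 0.001]
contact_force: [0.3, 0.4, -1.0]
opening: 0.434
finger_force: 50.4
```

Call:
send_rows(
  series=[
    [[0,0,0.8,0,0,0,-1],[0,0,0.8,0,0,0,-1],[0,0,0.8,0,0,0,-1],[0,0,0.8,0,0,0,-1],[0,0,0.8,0,0,0,-1],[0,0,0.8,0,0,0,-1],[0,0,0,0,0,0,-1],[0,0,0,0,0,0,-1]],
  ],
)

```text
time: 25.75
eef_pos: [0.4495, -0.2159, 0.0853]
tcp_rot: [-0.0, 1.0, -0.0, 0.0]
contact_force: [-0.2, -1.0, -1.2]
opening: 0.435
finger_force: 50.4
```

Call:
send_rows(
  series=[
    [[0,0,0.2,0,0,0,-1],[0,0,0,0,0,0,1],[0,0,0,0,0,0,1],[0,0,0,0,0,0,1],[0,0,0,0,0,0,1],[0,0,0,0,0,0,1],[0,0,-2,0,0,0,1],[0,0,-4,0,0,0,1],[0,0,-4,0,0,0,1],[0,0,-2,0,0,0,1]],
  ],
)

```text
time: 27.0
eef_pos: [0.4503, -0.2164, 0.206]
tcp_rot: [-0.0, 1.0, -0.001, 0.002]
contact_force: [0.0, -0.3, -0.1]
opening: 0.997
finger_force: 0.0
```

Call:
send_rows(
  series=[
    [[0,0,0,0,0,0,1],[0,0,0,0,0,0,1]],
  ],
)

```text
time: 27.25
eef_pos: [0.4488, -0.2153, 0.2018]
tcp_rot: [-0.0, 1.0, 0.001, -0.001]
contact_force: [0.3, 0.2, -0.3]
opening: 1.004
finger_force: 0.0
```

Run:
```python
from h import *
from plant import ctrl
c,s=look("w11")
d=ctrl.read_camera("side")["img"]
cv2.imwrite("pics/m11.png",cv2.hconcat([cv2.resize(d[90:170,260:340],(400,400)),cv2.resize(c["img"][90:290,150:350],(400,400))])[:,:,::-1])
```

```text
27.25 [ 0.4488 -0.2153  0.2018] [-1.e-04  1.e+00  6.e-04 -8.e-04]
```

View pics/m11.png

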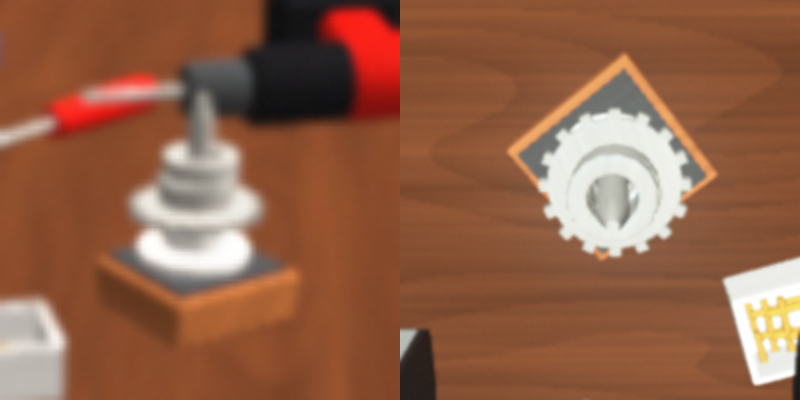

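The ring sits on the hub. Next is the nut.

Call:
send_rows(
  series=[
    [[-0.2,4.4,0,0,0,0,1],[-0.2,4.4,0,0,0,0,1],[-0.2,4.4,0,0,0,0,1],[-0.2,4.4,0,0,0,0,1],[-0.2,4.4,0,0,0,0,1],[0,0,0,0,0,0,1],[0,0,0,0,0,0,1],[0,0,0,0,0,0,1],[0,0,0,0,0,0,1]],
  ],
)

```text
time: 28.48
eef_pos: [0.4593, 0.0033, 0.203]
tcp_rot: [0.001, 1.0, -0.0, -0.0]
contact_force: [-0.5, 0.5, 0.1]
opening: 1.0
finger_force: 0.0
```

Run:
```python
from h import *
c,s=look("w12");uv=proj(c,(.46,.0037,.008));print(uv)
hsv=cv2.cvtColor(c["img"],cv2.COLOR_RGB2HSV);g=(hsv[...,1]<85).astype(np.uint8)*255
h=blob(g,uv,36);ctr,d,P=place(c,h,.008);print("nut",ctr,d,"ideal eqdia .0357")
a=np.degrees(np.arctan2(*(P-ctr)[:,::-1].T));r=np.hypot(*(P-ctr).T)
# width by direction: flats = minimum width
t=np.radians(np.arange(0,180,5));w=[np.ptp(P@[np.cos(x),np.sin(x)])*1e3 for x in t]
print([(int(np.degrees(x)),round(y,1)) for x,y in zip(t,w)])
cv2.imwrite("pics/w12c.png",cv2.resize(c["img"][int(uv[1])-40:int(uv[1])+40,int(uv[0])-40:int(uv[0])+40,::-1],(480,480),interpolation=cv2.INTER_CUBIC))
```

```text
28.475 [0.4593 0.0033 0.203 ] [ 8.e-04  1.e+00 -0.e+00 -2.e-04]
(np.float64(256.8841176186555), np.float64(167.97023924990933))
nut [0.4600731  0.00384315] 0.03748205661861826 ideal eqdia .0357
[(0, np.float64(40.7)), (5, np.float64(40.4)), (10, np.float64(39.7)), (14, np.float64(38.7)), (20, np.float64(37.6)), (25, np.float64(37.3)), (29, np.float64(38.3)), (35, np.float64(39.0)), (40, np.float64(39.4)), (45, np.float64(39.5)), (50, np.float64(39.6)), (55, np.float64(39.6)), (59, np.float64(39.2)), (65, np.float64(38.5)), (70, np.float64(37.5)), (75, np.float64(36.3)), (80, np.float64(35.3)), (85, np.float64(34.9)), (90, np.float64(35.4)), (95, np.float64(36.7)), (100, np.float64(37.9)), (105, np.float64(38.8)), (110, np.float64(39.4)), (115, np.float64(39.6)), (119, np.float64(39.6)), (125, np.float64(39.3)), (130, np.float64(38.7)), (135, np.float64(37.8)), (140, np.float64(37.0)), (145, np.float64(36.6)), (150, np.float64(38.0)), (155, np.float64(39.2)), (160, np.float64(40.1)), (165, np.float64(40.7)), (170, np.float64(41.0)), (175, np.float64(41.0))]
```

View pics/w12c.png

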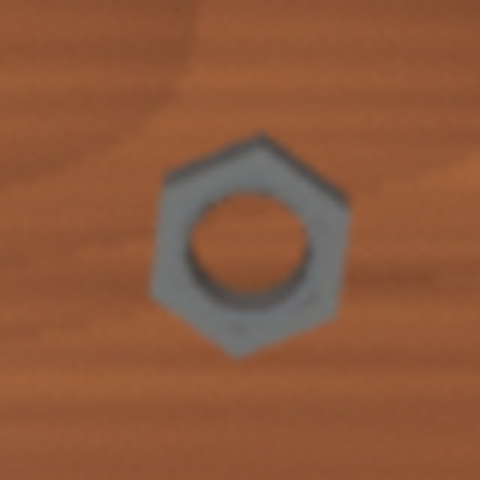

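The nut's flats face 25°, 85° and 145° (world), and its top view fits at w12 (257,168). I'm turning the tool 0.1 rad so it closes on the 85° pair.

Call:
send_rows(
  series=[
    [[-0.07,0.05,0,0,0,0,1],[0,0,3,0,0,0.1,1],[0,0,5,0,0,0,1],[0,0,5,0,0,0,1],[0,0,3.5,0,0,0,1],[0,0,2,0,0,0,1],[0,0,1.2,0,0,0,1],[0,0,0,0,0,0,1],[0,0,0,0,0,0,1],[0,0,0,0,0,0,1]],
  ],
)

```text
time: 29.78
eef_pos: [0.4609, 0.0046, 0.0072]
tcp_rot: [0.05, 0.999, -0.0, 0.001]
contact_force: [-0.6, 0.4, -0.0]
opening: 1.004
finger_force: 0.0
```

Call:
send_rows(
  series=[
    [[0,0,0,0,0,0,-1],[0,0,0,0,0,0,-1],[0,0,0,0,0,0,-1],[0,0,0,0,0,0,-1],[0,0,0,0,0,0,-1],[0,0,0,0,0,0,-1]],
  ],
)

```text
time: 30.52
eef_pos: [0.4605, 0.0046, 0.0066]
tcp_rot: [0.05, 0.999, -0.0, 0.0]
contact_force: [-0.5, -0.2, 3.9]
opening: 0.382
finger_force: 50.1
```

Call:
send_rows(
  series=[
    [[0,0,-1,0,0,0,-1],[0,0,-4,0,0,0,-1],[0,0,-5,0,0,0,-1],[0,0,-5,0,0,0,-1],[0,0,-5,0,0,-0.1,-1],[0.2,-4,0,0,0,0,-1],[0.2,-5,0,0,0,0,-1],[0.2,-5,0,0,0,0,-1],[0.2,-4,0,0,0,0,-1],[0,0,0,0,0,0,-1]],
  ],
)

```text
time: 31.78
eef_pos: [0.4513, -0.1771, 0.2059]
tcp_rot: [0.002, 1.0, 0.0, -0.0]
contact_force: [0.4, 0.7, -1.1]
opening: 0.38
finger_force: 49.9
```

Call:
send_rows(
  series=[
    [[0,0,0,0,0,0,-1],[0,0,0,0,0,0,-1]],
  ],
)

```text
time: 32.02
eef_pos: [0.4519, -0.1741, 0.2059]
tcp_rot: [-0.001, 1.0, 0.0, -0.0]
contact_force: [0.8, 0.2, -0.6]
opening: 0.377
finger_force: 49.9
```

Run:
```python
from h import *
c,s=look("w13")
cv2.imwrite("pics/w13c.png",cv2.resize(c["img"][110:320,140:380,::-1],None,fx=2.5,fy=2.5))
```

```text
32.025 [ 0.4519 -0.1741  0.2059] [-8.e-04  1.e+00  3.e-04 -2.e-04]
```

View pics/w13c.png

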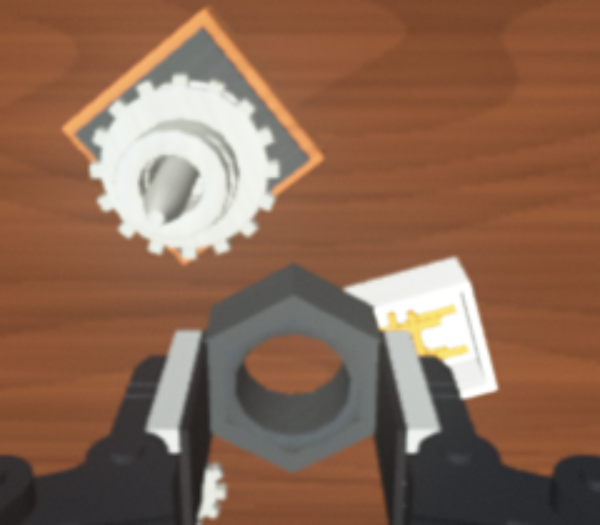

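The nut is held squarely on its flats at w13 (257,258). I'll thread it on.

Call:
send_rows(
  series=[
    [[0.25,-4.1,0,0,0,0,-1],[0,0,0,0,0,0,-1],[0,0,3,0,0,0,-1],[0,0,3,0,0,0,-1],[0,0,1,0,0,0,-1],[0,0,0,0,0,0,-1],[0,0,0,0,0,0,-1],[0,0,0,0,0,0,-1]],
  ],
)

```text
time: 33.08
eef_pos: [0.4503, -0.2167, 0.1375]
tcp_rot: [-0.0, 1.0, -0.001, 0.001]
contact_force: [0.3, -0.1, -0.5]
opening: 0.379
finger_force: 50.0
```

Call:
send_rows(
  series=[
    [[0,0,0.7,0,0,0,-1],[0,0,0.8,0,0,0,-1],[0,0,0.8,0,0,0,-1],[0,0,0.8,0,0,0,-1],[0,0,0.5,0,0,0,-1],[0,0,0,0,0,0,-1],[0,0,0,0,0,0,-1]],
  ],
)

```text
time: 33.95
eef_pos: [0.4497, -0.2164, 0.1004]
tcp_rot: [-0.0, 1.0, -0.0, 0.0]
contact_force: [0.1, -0.2, -0.1]
opening: 0.381
finger_force: 50.0
```

Call:
send_rows(
  series=[
    [[0,0.05,0.2,0,0,0,-1],[0,0,0,0,0,0,1],[0,0,0,0,0,0,1],[0,0,0,0,0,0,1],[0,0,0,0,0,0,1],[0,0,0,0,0,0,1],[0,0,-2,0,0,0,1],[0,0,-4,0,0,0,1],[0,0,-3,0,0,0,1],[0,0,-1,0,0,0,1]],
  ],
)

```text
time: 35.2
eef_pos: [0.4505, -0.2164, 0.2004]
tcp_rot: [-0.0, 1.0, -0.001, 0.002]
contact_force: [-0.1, -0.4, -1.0]
opening: 1.0
finger_force: 0.0
```

Call:
send_rows(
  series=[
    [[0,0,0,0,0,0,1],[0,0,0,0,0,0,1],[0,0,0,0,0,0,1]],
  ],
)

```text
time: 35.58
eef_pos: [0.4489, -0.2153, 0.1965]
tcp_rot: [-0.0, 1.0, 0.001, -0.001]
contact_force: [-0.8, 1.0, 0.1]
opening: 1.003
finger_force: 0.0
```

Run:
```python
from h import *
from plant import ctrl
c,s=look("w14")
d=ctrl.read_camera("side")["img"]
cv2.imwrite("pics/m14.png",cv2.hconcat([cv2.resize(d[90:170,260:340],(400,400)),cv2.resize(c["img"][90:290,150:350],(400,400))])[:,:,::-1])
```

```text
35.575 [ 0.4489 -0.2153  0.1965] [-1.0e-04  1.0e+00  9.0e-04 -1.2e-03]
```

View pics/m14.png

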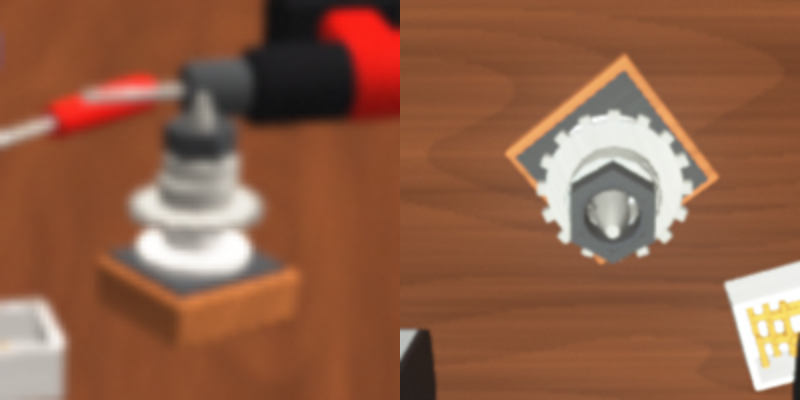

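All four parts are stacked level on the shaft, the nut is down on the ring, and the gripper is clear.

```bash
python3 -c "
from plant import ctrl
print(ctrl.sign_off())"
```

```text
the job is handed in; nothing more can be done
None
```

The collar, larger sprocket, ring and nut are stacked level on the shaft and released in that order; I didn't touch the smaller sprocket, oil bottle or tin, and the job is handed in at about 36 s on the robot's clock (no verdict came back).

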